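# Push the feed roller up the loading ramp to its stop

### The job

Push the rubber feed roller slowly up the loading ramp with the fingertips until it drops over the crest into its seat and lies fully home against the stop, then let go and leave it lying there. Stay with it all the way up the slope so that it never runs free or rolls away back down, and do not lift it off the ramp. Leave the tape roll, the heat sink and the screwdriver where they are.

Things in the scene. Friction and masses are not known exactly. Their poses are not given: they have to be found in the camera images.
- roller: loose roller: black rubber sleeve, diameter 48 mm, length 80 mm, on a steel shaft of diameter 10 mm standing out 15 mm at each end; about 0.25 kg. Starts lying across the slope's low end against the lip, centre at x -89 mm, z 46 mm in the ramp's frame. Origin at its centre; own y = roller axis (x, z turn as it rolls). Rolls easily, runs back down if let go on the slope
- ramp: fixed ramp on a 254 x 120 mm plywood base: aluminium deck rising at 7 degrees between steel guide rails, whose inner faces are at y -42 and +42 mm; rails 6 mm thick, 12 mm above the deck along the slope, their tops 49 mm above the table beside the seat. Origin at table level (4 mm above z = 0); x level, pointing up the slope from lip to stop; y across, z up
- ramp_lip (a point): foot of the lip's inner face at the deck's low end (x -105, z 20 mm in the ramp's frame), same axes as the ramp; the lip is a steel bar 10 mm thick, 8 mm higher than this point
- ramp_crest (a point): top end of the slope (x +37, z 37 mm in the ramp's frame), same axes as the ramp; beyond it the deck steps down 5.5 mm into the seat, a floor 43 mm long that tilts 3 degrees down to the stop
- ramp_stop (a point): foot of the stop's face at the end of the seat (x +80, z 30 mm in the ramp's frame), same axes as the ramp; the stop is an upright dark steel plate with a rubber pad, 23 mm thick in all, its top 64 mm above the table
- ramp_home (a point): point where the roller's centre lies when it is fully home, on the seat and against the stop: x = +56 mm, y = 0, 55 mm above the table in the ramp's frame. Same axes as the ramp.
- ramp_slope (a point): middle of the slope's deck surface (x = -34 mm, 29 mm above the table in the ramp's frame); its x axis points up along the slope, its z axis square out of the deck. The roller's centre rides 24 mm above the deck in this frame.
- tape_roll: bystander: roll of black tape lying flat, 58 mm across, 19 mm high, behind the stop; origin under its centre
- heatsink_a: bystander: aluminium heat sink with upright fins, 63 x 70 x 34 mm, to the right of the ramp as seen looking up the slope; origin under its centre
- driver_small: bystander: small screwdriver lying on the table, 135 mm long, 16 mm thick, to the right of the ramp near its low end; origin under its centre
- crates: obstacle: two stacked black plastic crates, fixed on the brown table to the left of the ramp's table, about 0.36 x 0.46 m across and 0.40 m high; origin at table level within them. Pass over or around them

How it is judged:
On the way, in this order (a step that is already met when the one before it is completed fails the run):
1. the roller is pushed past the middle of the slope, touched by the robot (x of roller in the frame of ramp between -0.03 and 0.03 m and contact force between any of the fingers, the arm and roller above 0.05 N).
2. the roller is home in its seat against the stop (x of roller in the frame of ramp_home between -0.004 and 0.004 m and y of roller in the frame of ramp_home between -0.006 and 0.006 m and z of roller in the frame of ramp_home between -0.004 and 0.004 m and angle between the y axis of roller and the y axis of ramp, either way round below 0.08 rad), for 0.2 s.
At the end, for the whole second after the job is handed in: The roller lies at rest in the seat against the stop: its centre within 4 mm of the home point along the ramp and in height and within 6 mm across, its axis square to the ramp within 0.08 rad (all of step 2 and linear speed of roller below 0.02 m/s); the robot touches nothing.
It fails at once if the roller runs free on the slope: untouched and faster than 0.2 m/s (x of roller in the frame of ramp between -0.078 and 0.03 m and not (contact force between any of the fingers, the arm and roller above 0.05 N) and linear speed of roller above 0.2 m/s).
It fails at once if the roller is lifted more than 10 mm off the ramp (z of roller in the frame of ramp_slope above 0.034 m).
It fails at once if the roller leaves the ramp (x of roller in the frame of ramp below -0.115 m or x of roller in the frame of ramp above 0.08 m or height (world z) of roller below 0.03 m).
It fails at once if the tape roll, the heat sink or the screwdriver is moved more than 15 mm (distance of any of tape_roll, heatsink_a, driver_small from where it was at the start of the episode above 0.015 m).
It also fails if it takes over 43 s, if anything falls off the work surface, if the arm or the gripper's body presses on something with over 40 N, if the wrist force passes 120 N, or if a joint passes its speed limit or range.

### The arm

A 6-joint arm with a two-finger parallel gripper is mounted at the origin on a cart in front of the work surface, level with it; the furniture and walls round the work are solid. World frame = base frame: x ahead of the robot, y to its left, z up, the work surface at z = 0. Lengths are in m, angles in rad, forces in N, time in s.
With the tool pointing down it reaches from about 0.225 to 0.875 m from the base axis. Payload 3.4 kg.
Tool frame: the origin (TCP) lies midway between the tips of the shut fingers; the grasp point (between the pads) lies 19 mm behind it (manip.grasp_offset is the distance from the TCP to the grasp point, in m); x points along the fingers, y is the direction in which the jaws open and shut, and the axes are right-handed (so a half turn about x gives the same grasp; the last joint's range is limited). The gripper opens to 85 mm and grips with 20 to 120 N. Pads are 22 mm wide; open, the fingers measure 114 mm over their backs; the gripper's body (76 mm by 85 mm) begins 54 mm behind the grasp point. The pads swing forward as they close: fully open they stand 13 mm farther back than shut.
Start: joints at [-1.344, 0.276, 1.505, -0, 1.361, -0.121], TCP at [0.196, -0.541, 0.231] pointing down, gripper open.
Joint ranges: [-2.89, 2.89], [-0.75, 2.08], [0.22, 2.7], [-1.18, 4.32], [0.11, 2.71], [-2.7, 2.7]. Speed limits (rad/s): [2.57, 2.57, 3.14, 3.14, 3.14, 3.14].

### API

Orientations are given as a unit quaternion [w, x, y, z].
In Python, from rig import manip gives the robot as it stands.
- The arm moves only by the shell command python3 -m creep 'ROWS' [OPENING] [FORCE]. ROWS is a JSON object of lists of equal length, an entry for each row: "delta_pos": the shift along the tool's x, y, z in cm, a list of three; "dr": the turn, a rotation vector about the tool's x, y, z in rad, a list of three. In form: {"delta_pos": [[dx, dy, dz], ...], "dr": [[rx, ry, rz], ...]}. A call has 1 to 10 rows; each row is the pose to reach, as a shift and turn from the pose commanded when the call began, along the tool's axes at that moment; what a row does not reach only later rows make up. A row lasts 1/10 s, in which the tool goes at most 50 mm and 8.59 degrees, less where a joint would pass 70% of its speed; a pose out of reach is approached as far as the arm can. A call with a gripper value outside its range is refused whole. OPENING is the opening, from -1 (shut) to 1 (fully open), set as the call begins (- or left out, the last holds). The fingers move at their own pace and stop on an object; FORCE is the grip in N (left out, the last holds). Time passes only in rows, so rows that repeat a pose let the fingers close. It gives the time, the measured TCP pose, the force and the opening at its end, in the units of the state.
- manip.get_state(): the state, without advancing time (a new reading comes with each control period).
- manip.get_image(name): name is "scene" or "top" or "wrist"; returns a dict with "pixels" (384x512x3 uint8, blue, green, red), "depth" (384x512 float32, m along the optical axis (not along the pixel's ray), 0 where there is no reading), "intrinsics" (3x3 intrinsics, pixels), "rvec" (rotation vector, rad) and "tvec" (3), from world to camera coordinates, as OpenCV has them. Camera axes: x right, y down, z forward; pixel columns grow to the right and rows downward; lengths in m; the calibration is good to about 2 mm. The wrist camera is an equidistant fisheye: a pixel r from the principal point sees the ray r / f radians off the axis. A picture is of the moment at which its call begins.
- manip.sign_off(): hands the job in, once; it reports no verdict.
The state is a dict: "clock": time; "qpos": joint angles; "qd": joint speeds; "effort": joint torques, N m; "position": TCP position; "ee_rot": TCP orientation; "contact_force": force on the tool from outside, world axes, zero at the start; "moment": the same for the moment, N m; "width": finger opening in m.
Only numpy, scipy, OpenCV 4.12 (cv2) and the standard library are available. Lean on these libraries where they do the work, as an engineer would, in place of code of your own. Each camera call takes 0.05 s, during which the arm holds its last target. There are 200 camera calls.

## Working session

There is one attempt and no reset: what is moved stays moved. The work goes in short steps, Python scripts to look and compute and a shell command to move; the robot and the scene stay as the last step left them, time stands still between calls to the robot, and variables do not carry over. Pictures are saved under pics/ and viewed, about 8 in all and at most 12, crops included, and the job is handed in when it is done.

```bash
mkdir -p pics; ls
python3 - <<'E'
from rig import manip
import cv2,numpy as np
s=manip.get_state();print({k:np.round(v,3).tolist() for k,v in s.items()})
for n in("scene","top"):
    d=manip.get_image(n);cv2.imwrite(f"pics/{n}0.png",d["pixels"]);np.savez(f"{n}0.npz",**d)
    print(n,d["intrinsics"].tolist(),d["rvec"],d["tvec"])
E
```

```text
pics
{'clock': 0.0, 'qpos': [-1.344, 0.277, 1.506, -0.0, 1.361, -0.121], 'qd': [0.0, 0.0, 0.0, 0.001, -0.0, -0.0], 'effort': [-0.001, -41.677, -24.581, -0.0, 0.011, -0.0], 'position': [0.196, -0.54, 0.23], 'ee_rot': [-0.122, -0.696, -0.123, 0.696], 'contact_force': [0.188, 0.585, 0.13], 'moment': [-0.02, 0.04, 0.053], 'width': 0.086}
scene [[443.9178509274736, 0.0, 254.97364966746426], [0.0, 443.9178509274736, 193.02446036375005], [0.0, 0.0, 1.0]] [ 0.79202951 -2.3895988   1.29579934] [0.32789791 0.28697695 0.90327603]
top [[351.620825034682, 0.0, 250.39690263532384], [0.0, 351.620825034682, 188.434356823881], [0.0, 0.0, 1.0]] [ 2.1239308  -2.17090639  0.12349838] [-0.12774295  0.51102452  1.00024943]
```

View pics/top0.png

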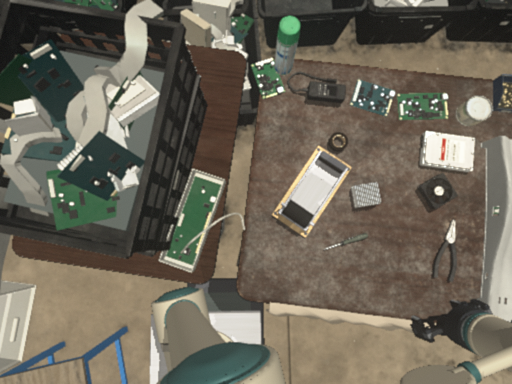

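View pics/scene0.png

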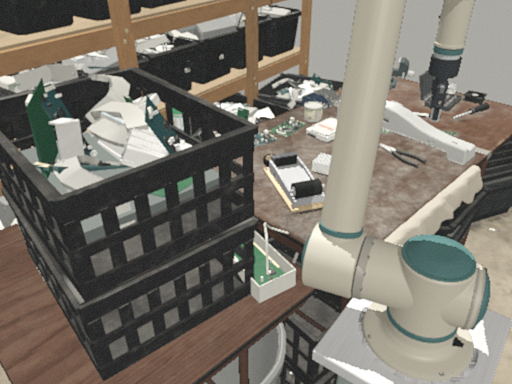

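The top view shows the ramp with its low end and roller near (296,218) and the stop near (332,160). The tape is at (338,142), the heat sink at (367,195) and the driver at (348,242). Next I'll measure these.

```bash
cat > h.py <<'E'
import numpy as np,cv2
from rig import manip
def load(n): return dict(np.load(n))
def toplane(d,uv,z):
    R=cv2.Rodrigues(d["rvec"])[0];t=d["tvec"].ravel();C=-R.T@t
    uv=np.atleast_2d(uv).astype(float)
    r=np.c_[uv,np.ones(len(uv))]@np.linalg.inv(d["intrinsics"]).T@R
    return C+r*((z-C[2])/r[:,2])[:,None]
def cloud(d):
    R=cv2.Rodrigues(d["rvec"])[0];t=d["tvec"].ravel()
    v,u=np.mgrid[:384,:512];z=d["depth"]
    p=np.stack([u*z,v*z,z],-1)@np.linalg.inv(d["intrinsics"]).T
    return (p-t)@R
E
python3 - <<'E'
from h import *
d=load("top0.npz");P=cloud(d);im=d["pixels"]
cv2.imwrite("pics/crop.png",cv2.resize(im[120:260,250:400],None,fx=5,fy=5,interpolation=cv2.INTER_CUBIC)[:600*5//5])
hsv=cv2.cvtColor(im,cv2.COLOR_BGR2HSV)
m=cv2.inRange(hsv,(8,90,120),(25,255,255));m[:140]=0;m[245:]=0;m[:,:265]=0;m[:,360:]=0
pts=np.argwhere(m)[:,::-1];W=toplane(d,pts,0.004)
print(len(pts));r=cv2.minAreaRect(W[:,:2].astype(np.float32));print(r);print(cv2.boxPoints(r))
for nm,(u,v) in dict(table=(320,250),roller=(296,217),deck=(312,193),stop=(332,160),seat=(325,168),tape=(338,142),hs=(367,195),dr=(348,242)).items(): print(nm,P[v,u].round(4))
E
```

```text
529
((0.5247541666030884, -0.3386193513870239), (0.12339568138122559, 0.3149412274360657), 54.58835983276367)
[[ 0.3606634  -0.29765788]
 [ 0.61734366 -0.48014954]
 [ 0.6888449  -0.37958083]
 [ 0.43216467 -0.19708917]]
table [ 0.3244 -0.3399  0.0007]
roller [ 0.4199 -0.2653  0.0678]
deck [ 0.4904 -0.3185  0.0331]
stop [ 0.58   -0.374   0.0671]
seat [ 0.5636 -0.3598  0.0332]
tape [ 0.6493 -0.4097  0.0019]
hs [ 0.481  -0.4779  0.0327]
dr [ 0.3464 -0.4202  0.0131]
```

View pics/crop.png

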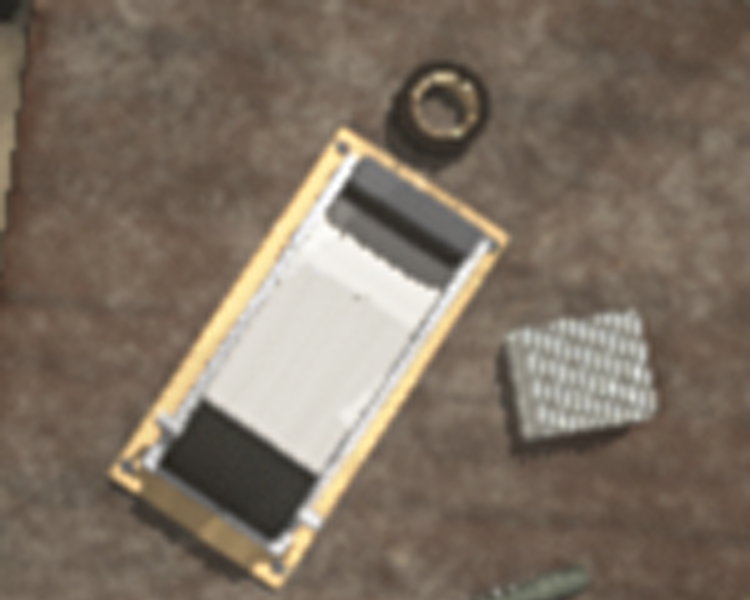

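The crop shows the base corners at about (342,127), (508,238), (277,588) and (110,475). The roller lies at the low end against the lip, and the seat is grey in front of the stop.

Run:
```python
from h import *
d=load("top0.npz");P=cloud(d);im=d["pixels"]
hsv=cv2.cvtColor(im,cv2.COLOR_BGR2HSV)
m=cv2.inRange(hsv,(8,90,120),(25,255,255));m[:146]=0;m[245:]=0;m[:,:265]=0;m[:,360:]=0
n,l,st,_=cv2.connectedComponentsWithStats(m,connectivity=8);m=np.isin(l,[i for i in range(1,n) if st[i,4]>15]).astype(np.uint8)
W=toplane(d,np.argwhere(m)[:,::-1],0.004)
r=cv2.minAreaRect(W[:,:2].astype(np.float32));print("mask",r)
c=np.array([(342,127),(508,238),(277,588),(110,475)])/5-.4+[250,120]
W=toplane(d,c,0.004)[:,:2];print(W,[np.linalg.norm(W[i]-W[i-1]) for i in range(4)],W.mean(0))
ax=(W[0]+W[1]-W[2]-W[3]);ax/=np.linalg.norm(ax);yaw=np.arctan2(ax[1],ax[0]);print("yaw",yaw,np.degrees(yaw))
ay=np.array([-ax[1],ax[0]])
o=W.mean(0)
# cloud in base-centred frame
Q=P.reshape(-1,3);k=(abs((Q[:,:2]-o)@ax)<.14)&(abs((Q[:,:2]-o)@ay)<.03)&(Q[:,2]>-.01)
x=(Q[k,:2]-o)@ax;y=(Q[k,:2]-o)@ay;z=Q[k,2]
for a in np.arange(-.135,.135,.006):
    q=(x>=a)&(x<a+.006)
    if q.any(): print(round(a+.003,3),q.sum(),np.median(z[q]).round(4),z[q].max().round(4))
# roller ends: black dark blob
g=cv2.inRange(im,(0,0,0),(55,55,55));g[:195]=0;g[240:]=0;g[:,:272]=0;g[:,:][:,325:]=0
n,l,st,ce=cv2.connectedComponentsWithStats(g);i=1+st[1:,4].argmax();print(st[i],ce[i])
rr=cv2.minAreaRect(np.argwhere(l==i)[:,::-1].astype(np.float32));print(rr)
wc=toplane(d,[rr[0]],.06)[0,:2]-o;print("roller",wc@ax,wc@ay)
```

```text
mask ((0.5015978813171387, -0.3222470283508301), (0.12344011664390564, 0.25805747509002686), 54.48704528808594)
[[ 0.64086183 -0.34787334]
 [ 0.56956368 -0.44486983]
 [ 0.36275286 -0.29685343]
 [ 0.43158429 -0.20014889]] [np.float64(0.2561632361814072), np.float64(0.12038166550399845), np.float64(0.2543217853320387), np.float64(0.11869934120373207)] [ 0.50119066 -0.32243637]
yaw -0.6179140199857561 -35.403865447146224
-0.132 41 0.0036 0.0098
-0.126 46 0.0126 0.018
-0.12 40 0.0135 0.0165
-0.114 56 0.0157 0.053
-0.108 67 0.0597 0.0688
-0.102 49 0.068 0.0724
-0.096 47 0.0715 0.0767
-0.09 49 0.0726 0.0768
-0.084 46 0.0726 0.0779
-0.078 43 0.0711 0.0761
-0.072 41 0.0676 0.0725
-0.066 25 0.0617 0.0645
-0.06 25 0.029 0.0323
-0.054 46 0.0287 0.0338
-0.048 43 0.0304 0.0362
-0.042 42 0.0312 0.0348
-0.036 43 0.0322 0.0352
-0.03 40 0.0325 0.0371
-0.024 46 0.0326 0.0364
-0.018 44 0.0339 0.0381
-0.012 40 0.0345 0.0394
-0.006 45 0.0349 0.0384
0.0 39 0.0363 0.0392
0.006 45 0.0368 0.0405
0.012 42 0.0372 0.0404
0.018 45 0.038 0.0449
0.024 43 0.0391 0.0431
0.03 42 0.0399 0.0457
0.036 41 0.0401 0.0453
0.042 34 0.0352 0.0392
0.048 41 0.0353 0.0381
0.054 39 0.0347 0.0377
0.06 41 0.0346 0.0388
0.066 40 0.0339 0.0373
0.072 40 0.0332 0.0381
0.078 47 0.0334 0.0704
0.084 105 0.0582 0.0699
0.09 41 0.0676 0.0701
0.096 46 0.0668 0.0699
0.102 38 0.067 0.0723
0.108 1 0.0633 0.0633
0.12 15 0.0139 0.0168
0.126 13 0.0129 0.0157
0.132 40 0.0033 0.0068
[283 203  24  24 130] [292.94615385 216.42307692]
((293.3356018066406, 217.06166076660156), (27.314605712890625, 10.955451965332031), 51.009002685546875)
roller -0.10289547723547629 0.005118199772501843
```

Run:
```python
from h import *
from scipy.spatial.transform import Rotation as R
d=load("top0.npz");im=d["pixels"]
c=np.array([(342,127),(508,238),(277,588),(110,475)])/5-.4+[250,120]
W=toplane(d,c,0.013)[:,:2];o=W.mean(0);print(o,[np.linalg.norm(W[i]-W[i-1]) for i in range(4)])
ax=(W[0]+W[1]-W[2]-W[3]);ax/=np.linalg.norm(ax);yaw=np.arctan2(ax[1],ax[0]);ay=np.array([-ax[1],ax[0]]);print("yaw",yaw)
Q=cloud(d).reshape(-1,3);X=(Q[:,:2]-o)@ax;Y=(Q[:,:2]-o)@ay;Z=Q[:,2]
k=(abs(Y)<.03)&(abs(X+.085)<.03)&(Z>.055)
f=np.linalg.lstsq(np.c_[2*X[k],2*Z[k],np.ones(k.sum())],X[k]**2+Z[k]**2,rcond=None)[0]
print("roller circle xz",f[:2],"r",np.sqrt(f[2]+f[0]**2+f[1]**2))
k=(abs(X+.085)<.02)&(Z>.062)&(abs(Y)<.06);print("roller y extent",np.percentile(Y[k],[1,99]))
k=(abs(Y)<.03)&(X>.07)&(X<.115)&(Z>.055);print("stop x extent",np.percentile(X[k],[2,98]))
for lo,hi,n in((-.05,.03,'slope'),(.045,.075,'seat')):
  k=(abs(Y)<.03)&(X>lo)&(X<hi);print(n,np.polyfit(X[k],Z[k],1))
s=manip.get_state();q=np.array(s["ee_rot"]);T=R.from_quat(q[[1,2,3,0]]).as_matrix();print(T.round(4))
print("tool y yaw",np.arctan2(T[1,1],T[0,1]),"tool z yaw",np.arctan2(T[1,2],T[0,2]))
for xr in(-.14,-.128): print(xr,"->",o+ax*xr, "dtool cm",T.T@(np.r_[o+ax*xr,.1]-s["position"])*100)
```

```text
[ 0.50010709 -0.32098271] [np.float64(0.25397097577862926), np.float64(0.11935143196057928), np.float64(0.2521452841765317), np.float64(0.11768350509299336)]
yaw -0.6179140199857562
roller circle xz [-0.08582426  0.05191354] r 0.02180354221613398
roller y extent [-0.03882189  0.03991499]
stop x extent [0.08280512 0.10555704]
slope [0.12175814 0.03581803]
seat [-0.07176168  0.03873227]
[[-4.000e-04  3.409e-01 -9.401e-01]
 [ 1.600e-03 -9.401e-01 -3.409e-01]
 [-1.000e+00 -1.600e-03 -2.000e-04]]
tool y yaw -1.2229732792027361 tool z yaw -2.7937698945120824
-0.14 -> [ 0.38599467 -0.23987565] dtool cm [ 13.09342741 -21.7243439  -28.10702855]
-0.128 -> [ 0.39577573 -0.24682768] dtool cm [ 13.09195716 -20.73738311 -28.7896018 ]
```

Ramp origin is about (0.5026, -0.3227) with yaw -0.618. The roller, stop and slope heights agree to within about 2 mm after a 3 mm shift along x. Now moving above the low end.

```bash
python3 -m creep '{"delta_pos":[[0,-2.1,-2.9],[1,-4.2,-5.7],[2,-6.3,-8.6],[3,-8.4,-11.4],[4,-10.5,-14.3],[5,-12.6,-17.1],[6,-14.7,-20],[7,-16.8,-22.8],[8,-19,-25.7],[8,-21.1,-28.6]],"dr":[[0.1,0,0],[0.2,0,0],[0.3,0,0],[0.4,0,0],[0.5,0,0],[0.6,0,0],[0.7,0,0],[0.8,0,0],[0.9,0,0],[0.966,0,0]]}' 0; python3 -m creep '{"delta_pos":[[0,0,0],[0,0,0]],"dr":[[0,0,0],[0,0,0]]}'
cat > st.py <<'E'
from h import *
from scipy.spatial.transform import Rotation as R
O=np.array([.5026,-.3227,.004]);A=R.from_euler('z',-.618).as_matrix()
s=manip.get_state();q=np.array(s["ee_rot"]);T=A.T@R.from_quat(q[[1,2,3,0]]).as_matrix()
print("t",s["clock"],"TCP ramp mm",(A.T@(s["position"]-O)*1000).round(1),"F ramp",(A.T@s["contact_force"]).round(2),"w",s["width"]);print(T.round(3))
E
python3 st.py
```

```text
clock: 1.1
position: [0.3924, -0.2425, 0.1498]
ee_rot: [0.217, -0.672, 0.216, 0.674]
contact_force: [0.2, -0.3, -0.3]
width: 0.0428
clock: 1.3
position: [0.3931, -0.2443, 0.1511]
ee_rot: [0.214, -0.674, 0.214, 0.674]
contact_force: [1.5, 0.3, 0.0]
width: 0.0426
t 1.3 TCP ramp mm [-134.7    0.5  147.1] F ramp [1.06 1.17 0.05] w 0.04263790732787715
[[-0.     0.003 -1.   ]
 [-0.001 -1.    -0.003]
 [-1.     0.001  0.   ]]
```

```bash
python3 -m creep '{"delta_pos":[[2,0,0],[4,0,0],[5.5,0,0],[7,0,0],[7,0,0]],"dr":[[0,0,0],[0,0,0],[0,0,0],[0,0,0],[0,0,0]]}'; python3 st.py
python3 - <<'E'
from h import *
a=manip.get_image("wrist")["pixels"];b=manip.get_image("top")["pixels"][120:260,250:400]
cv2.imwrite("pics/w1.png",np.hstack([a[:,:450],cv2.resize(b,(350,384),interpolation=cv2.INTER_CUBIC)]))
E
```

```text
clock: 1.8
position: [0.3911, -0.245, 0.0797]
ee_rot: [0.216, -0.672, 0.215, 0.675]
contact_force: [-1.2, -0.2, -0.2]
width: 0.0428
t 1.8 TCP ramp mm [-135.9   -1.3   75.7] F ramp [-0.86 -0.91 -0.21] w 0.04275544082631048
[[-0.004 -0.002 -1.   ]
 [-0.    -1.     0.002]
 [-1.     0.     0.004]]
```

View pics/w1.png

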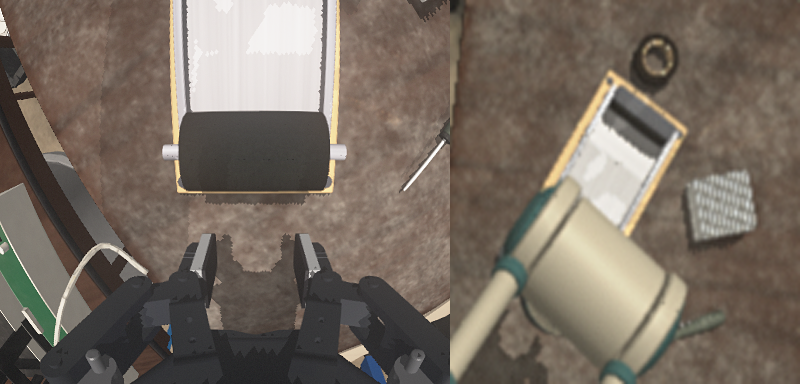

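The wrist view shows the fingers (pads at columns ~203 and ~306) centred behind the roller (178–330). I'll go down behind it, then make contact slowly.

```bash
python3 -m creep '{"delta_pos":[[1.5,0,0],[3,0,0],[4.1,0,0],[4.1,0,-0.2],[4.1,0,-0.4],[4.1,0,-0.6],[4.1,0,-0.8],[4.1,0,-0.9],[4.1,0,-1.0]],"dr":[[0,0,0],[0,0,0],[0,0,0],[0,0,0],[0,0,0],[0,0,0],[0,0,0],[0,0,0],[0,0,0]]}'; python3 st.py
python3 - <<'E'
from h import *
cv2.imwrite("pics/w2.png",manip.get_image("wrist")["pixels"])
E
```

```text
clock: 2.8
position: [0.4014, -0.2507, 0.0406]
ee_rot: [-0.215, 0.674, -0.215, -0.673]
contact_force: [-0.5, 0.2, 0.7]
width: 0.0426
t 2.8 TCP ramp mm [-124.2    0.    36.6] F ramp [-0.53 -0.19  0.72] w 0.04259739650906922
[[ 0.001 -0.    -1.   ]
 [-0.    -1.     0.   ]
 [-1.     0.    -0.001]]
```

View pics/w2.png

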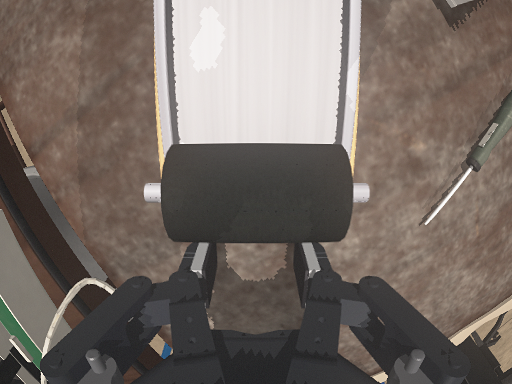

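The fingers are at the roller's rear face (row ~243). Pushing at 20 mm/s along the slope.

```bash
python3 -m creep '{"delta_pos":[[0,0,-0.2],[-0.03,0,-0.4],[-0.05,0,-0.6],[-0.08,0,-0.8],[-0.1,0,-1.0],[-0.13,0,-1.2],[-0.15,0,-1.4],[-0.18,0,-1.6],[-0.2,0,-1.8],[-0.23,0,-2.0]],"dr":[[0,0,0],[0,0,0],[0,0,0],[0,0,0],[0,0,0],[0,0,0],[0,0,0],[0,0,0],[0,0,0],[0,0,0]]}'; python3 st.py
python3 - <<'E'
from h import *
cv2.imwrite("pics/w3.png",manip.get_image("wrist")["pixels"])
E
```

```text
clock: 3.85
position: [0.4175, -0.2622, 0.0426]
ee_rot: [0.215, -0.674, 0.215, 0.674]
contact_force: [-2.5, 2.3, 2.4]
width: 0.0426
t 3.85 TCP ramp mm [-104.4   -0.    38.6] F ramp [-3.34  0.42  2.37] w 0.04258644055434022
[[-0. -0. -1.]
 [-0. -1.  0.]
 [-1.  0.  0.]]
```

View pics/w3.png

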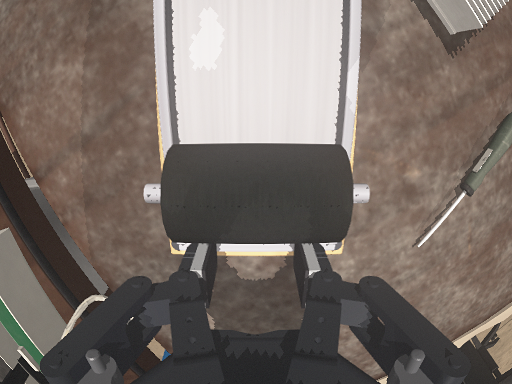

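The roller moved with the fingers and kept the same relative position in the image. Contact force is 3.3 N back and 2.4 N of friction, so I'll continue.

```bash
python3 -m creep '{"delta_pos":[[-0.03,0,-0.25],[-0.06,0,-0.5],[-0.09,0,-0.75],[-0.12,0,-1.0],[-0.15,0,-1.25],[-0.18,0,-1.5],[-0.21,0,-1.75],[-0.25,0,-2.0],[-0.28,0,-2.25],[-0.31,0,-2.5]],"dr":[[0,0,0],[0,0,0],[0,0,0],[0,0,0],[0,0,0],[0,0,0],[0,0,0],[0,0,0],[0,0,0],[0,0,0]]}'; python3 st.py;python3 -m creep '{"delta_pos":[[-0.03,0,-0.25],[-0.06,0,-0.5],[-0.09,0,-0.75],[-0.12,0,-1.0],[-0.15,0,-1.25],[-0.18,0,-1.5],[-0.21,0,-1.75],[-0.25,0,-2.0],[-0.28,0,-2.25],[-0.31,0,-2.5]],"dr":[[0,0,0],[0,0,0],[0,0,0],[0,0,0],[0,0,0],[0,0,0],[0,0,0],[0,0,0],[0,0,0],[0,0,0]]}'; python3 st.py
```

```text
clock: 4.9
position: [0.436, -0.2753, 0.0456]
ee_rot: [0.216, -0.672, 0.215, 0.675]
contact_force: [-5.7, 4.9, 5.5]
width: 0.0428
t 4.9 TCP ramp mm [-81.8   0.1  41.6] F ramp [-7.51  0.74  5.52] w 0.042844454094261505
[[-0.005 -0.    -1.   ]
 [ 0.    -1.     0.   ]
 [-1.    -0.     0.005]]
clock: 5.9
position: [0.4564, -0.2897, 0.0487]
ee_rot: [0.216, -0.672, 0.215, 0.675]
contact_force: [-5.7, 3.6, 6.1]
width: 0.0425
t 5.9 TCP ramp mm [-56.8   0.1  44.7] F ramp [-6.73 -0.36  6.15] w 0.0425380697797874
[[-0.005 -0.    -1.   ]
 [ 0.    -1.     0.   ]
 [-1.    -0.     0.005]]
```

```bash
python3 -m creep '{"delta_pos":[[-0.03,0,-0.25],[-0.06,0,-0.5],[-0.09,0,-0.75],[-0.12,0,-1.0],[-0.15,0,-1.25],[-0.18,0,-1.5],[-0.21,0,-1.75],[-0.25,0,-2.0],[-0.28,0,-2.25],[-0.31,0,-2.5]],"dr":[[0,0,0],[0,0,0],[0,0,0],[0,0,0],[0,0,0],[0,0,0],[0,0,0],[0,0,0],[0,0,0],[0,0,0]]}'; python3 st.py
python3 - <<'E'
from h import *
cv2.imwrite("pics/w4.png",manip.get_image("wrist")["pixels"])
E
```

```text
clock: 6.9
position: [0.4769, -0.3043, 0.0519]
ee_rot: [0.216, -0.672, 0.215, 0.675]
contact_force: [-6.0, 3.9, 6.1]
width: 0.0429
t 6.9 TCP ramp mm [-31.6   0.1  47.9] F ramp [-7.14 -0.28  6.14] w 0.042905189434994495
[[-0.004 -0.    -1.   ]
 [ 0.    -1.     0.   ]
 [-1.    -0.     0.004]]
```

View pics/w4.png

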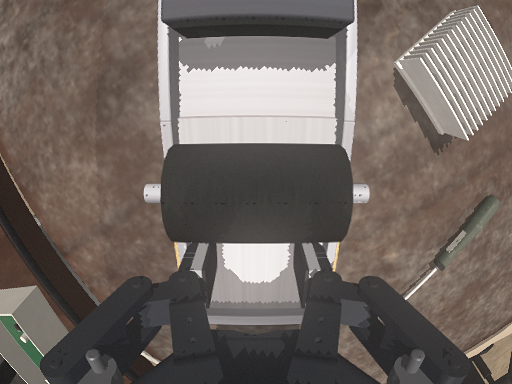

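The roller is square and in contact, with the crest line just ahead at row ~118. I'll push to just before the crest.

```bash
python3 -m creep '{"delta_pos":[[-0.03,0,-0.25],[-0.06,0,-0.5],[-0.09,0,-0.75],[-0.12,0,-1.0],[-0.15,0,-1.25],[-0.18,0,-1.5],[-0.21,0,-1.75],[-0.25,0,-2.0],[-0.28,0,-2.25],[-0.31,0,-2.5]],"dr":[[0,0,0],[0,0,0],[0,0,0],[0,0,0],[0,0,0],[0,0,0],[0,0,0],[0,0,0],[0,0,0],[0,0,0]]}'; python3 st.py; python3 -m creep '{"delta_pos":[[-0.03,0,-0.15],[-0.05,0,-0.3],[-0.07,0,-0.45],[-0.08,0,-0.6],[-0.08,0,-0.75],[-0.08,0,-0.9],[-0.08,0,-1.05],[-0.08,0,-1.2],[-0.08,0,-1.35],[-0.08,0,-1.5]],"dr":[[0,0,0],[0,0,0],[0,0,0],[0,0,0],[0,0,0],[0,0,0],[0,0,0],[0,0,0],[0,0,0],[0,0,0]]}'; python3 st.py
python3 - <<'E'
from h import *
cv2.imwrite("pics/w5.png",manip.get_image("wrist")["pixels"])
E
```

```text
clock: 7.95
position: [0.4991, -0.3202, 0.055]
ee_rot: [-0.215, 0.674, -0.215, -0.674]
contact_force: [-2.3, 2.6, 2.8]
width: 0.0427
t 7.95 TCP ramp mm [-4.3 -0.  51. ] F ramp [-3.43  0.78  2.8 ] w 0.0426826524840184
[[ 0. -0. -1.]
 [-0. -1.  0.]
 [-1.  0. -0.]]
clock: 8.95
position: [0.5113, -0.3289, 0.0558]
ee_rot: [-0.215, 0.674, -0.215, -0.674]
contact_force: [0.0, -0.0, -0.2]
width: 0.0424
t 8.95 TCP ramp mm [10.6 -0.  51.8] F ramp [ 0.03 -0.03 -0.22] w 0.042446757518123414
[[ 0. -0. -1.]
 [-0. -1.  0.]
 [-1.  0. -0.]]
```

View pics/w5.png

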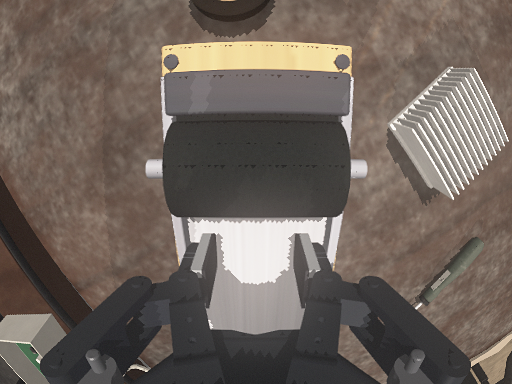

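The roller dropped over the crest and appears to lie against the stop pad (row ~118), with no contact force. I'll retreat and measure.

```bash
python3 -m creep '{"delta_pos":[[0,0,1],[0,0,2],[0,0,3],[-2,0,4],[-4,0,6],[-6,0,9],[-9,0,12],[-12,0,16],[-13,0,20],[-13,0,22]],"dr":[[0,0,0],[0,0,0],[0,0,0],[0,0,0],[0,0,0],[0,0,0],[0,0,0],[0,0,0],[0,0,0],[0,0,0]]}'; python3 -m creep '{"delta_pos":[[0,0,0],[0,0,0],[0,0,0]],"dr":[[0,0,0],[0,0,0],[0,0,0]]}'
cat > chk.py <<'E'
from h import *
from st import O,A
for n in("top","scene"):
    d=manip.get_image(n);np.savez(n+"1.npz",**d)
    Q=(cloud(d).reshape(-1,3)-O)@A;X,Y,Z=Q.T
    k=(abs(Y)<.03)&(abs(X-.05)<.03)&(Z>.058)&(X<.072)&(Z<.09)
    print(n,k.sum())
    if k.sum()<10: continue
    # radius known: fit centre
    from scipy.optimize import least_squares
    f=least_squares(lambda p:np.hypot(X[k]-p[0]-p[2]*Y[k],Z[k]-p[1])-.024,[.056,.055,0],loss="soft_l1",f_scale=.002).x
    print("centre x,z, skew",f.round(4))
    k=(abs(X-.056)<.012)&(Z>.07)&(Z<.09)&(abs(Y)<.06);print("y extent",np.percentile(Y[k],[1,99]).round(4))
    k=(abs(Y)<.03)&(X>.07)&(X<.115)&(Z>.055)&(Z<.07);print("stop top x",np.percentile(X[k],[2,98]).round(4), "z",np.median(Z[k]).round(4))
im=manip.get_image("top")["pixels"][120:260,250:400];im2=manip.get_image("scene")["pixels"][120:220,240:350]
cv2.imwrite("pics/fin.png",np.hstack([cv2.resize(im,(430,400)),cv2.resize(im2,(370,400))]))
E
python3 chk.py
```

```text
clock: 10.0
position: [0.3289, -0.1989, 0.1871]
ee_rot: [-0.215, 0.674, -0.215, -0.673]
contact_force: [-0.2, 0.6, -0.4]
width: 0.0426
clock: 10.3
position: [0.3326, -0.202, 0.1858]
ee_rot: [-0.215, 0.674, -0.215, -0.673]
contact_force: [0.1, 0.8, -0.1]
width: 0.0425
t 10.3 TCP ramp mm [-2.085e+02 -1.000e-01  1.818e+02] F ramp [-0.39  0.64 -0.1 ] w 0.04246793075430994
[[ 0.001 -0.    -1.   ]
 [-0.    -1.     0.   ]
 [-1.     0.    -0.001]]
top 314
centre x,z, skew [0.0566 0.0539 0.0028]
y extent [-0.0383  0.0393]
stop top x [0.0749 0.1028] z 0.0633
scene 199
centre x,z, skew [ 0.0565  0.0545 -0.002 ]
y extent [-0.0384  0.0413]
stop top x [0.087  0.1036] z 0.0642
```

View pics/fin.png

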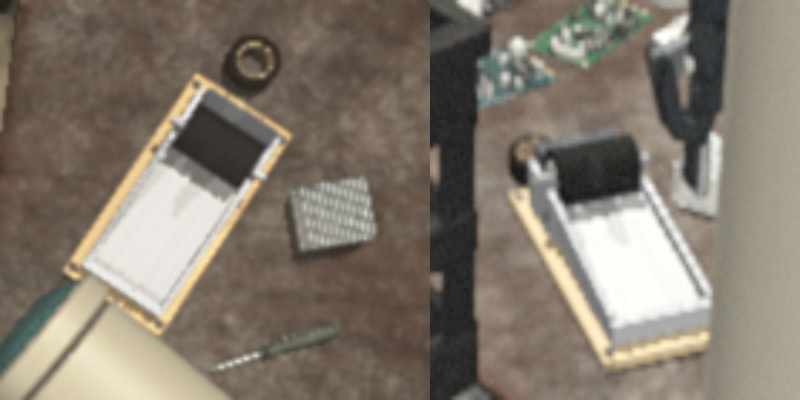

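Both views put the roller's centre at x 56.5 mm and z 54–54.5 mm, with y about 1 mm and skew under 0.003 rad. It is home and the bystanders haven't moved, so I'm handing in.

```bash
python3 -c "
from rig import manip
print(manip.sign_off())"
```

```text
the job is handed in; nothing more can be done
None
```

I pushed the roller up the slope at about 20–25 mm/s with the half-open fingertips. It dropped over the crest and came to rest against the stop; I then backed the arm off and handed the job in at about 10.5 s.

- **Roller position:** the last checks from the top and scene cameras agree. They put the centre at x ≈ 56.5 mm and z ≈ 54–54.5 mm (home is 56 and 55), y about 1 mm off centre, and skew at most 0.003 rad. The roller's speed was not measured, but it lay at the stop in the last views.
- **Contact during the push:** the force readings taken on the slope were about 3–7 N against the push. In the wrist pictures on the slope the roller stayed against the fingers. After the drop the reading was about 0 N.
- **Bystanders:** the tape roll, heat sink and screwdriver look unmoved in the final pictures. I judged this by eye and did not measure it.
- **Disagreement:** the plywood base's centre measured about 3 mm off the ramp's origin along x. I set the origin from the roller and stop instead, which agreed with each other. No check failed.

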